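# Hold the spring clip of the card stand open round the menu card

### The arm

A 6-joint arm with a two-finger parallel gripper is mounted at the origin on the work surface. World frame = base frame: x ahead of the robot, y to its left, z up, the work surface at z = 0. Lengths are in m, angles in rad, forces in N, time in s.
With the tool pointing down it reaches from about 0.35 to 0.975 m from the base axis. Payload 4.9 kg.
Tool frame: the origin (TCP) lies between the finger pads, 19 mm behind the fingertips; this is the grasp point; z points along the fingers, y is the line along which they close (so a half turn about z gives the same grasp; the last joint's range is limited). The gripper opens to 85 mm and grips with 20 to 120 N. Pads are 22 mm wide; open, the fingers measure 114 mm over their backs; the gripper's body (76 mm by 85 mm) begins 54 mm behind the grasp point. The pads swing forward as they close: fully open they stand 13 mm farther back than shut.
Start: joints at [-1.467, 0.053, 1.613, -0, 1.476, -0.119], TCP at [0.138, -0.61, 0.25] pointing down, gripper open.
Joint ranges: [-3.01, 3.01], [-1.01, 2.22], [0.06, 2.58], [-1.02, 4.17], [0.09, 2.62], [-3.14, 3.14]. Speed limits (rad/s): [2.57, 2.57, 3.14, 3.14, 3.14, 3.14].

### API

Orientations are given as a unit quaternion [w, x, y, z].
In Python, from plant import manip gives the robot as it stands. The module is installed in compiled form; this text tells all that it offers.
- The arm moves only by the tool move_arm, never from a script. Its argument "rows" is a list of rows, each a list of 7 numbers: the shift along the tool's x, y, z in cm, then the turn, a rotation vector about the tool's x, y, z in degrees, then the opening, from -1 (shut) to 1 (fully open). In form: [[tx, ty, tz, ax, ay, az, jaw], ...]. A call has 1 to 20 rows; each row shifts and turns the commanded pose from where the row before left it, along the tool's axes as they then stand; what a row does not reach is not made up. A row lasts 1/12 s, in which the tool goes at most 41.7 mm and 7.16 degrees, less where a joint would pass 70% of its speed; a pose out of reach is approached as far as the arm can. A call is refused whole if a number of a shift passes 4.17 or a number of a turn 7.16, either way. A call with a gripper value outside its range is refused whole. The fingers move at their own pace and stop on an object; the grip force is fixed at half the most. Time passes only in rows, so rows that do not move let the fingers close. It gives the time, the measured TCP pose, the force, the opening and the grip force at its end, in the units of the state.
- manip.state(): the state, without advancing time (a new reading comes with each control period).
- manip.grab_frame(name): name is "scene" or "side" or "wrist"; returns a dict with "img" (420x560x3 uint8, blue, green, red), "mtx" (3x3 intrinsics, pixels), "R" (3x3) and "t" (3): a world point X has camera coordinates R X + t. Camera axes: x right, y down, z forward; pixel columns grow to the right and rows downward; lengths in m; the calibration is good to about 2 mm. The wrist camera is an equidistant fisheye: a pixel r from the principal point sees the ray r / f radians off the axis. A picture is of the moment at which its call begins. There is no depth.
- manip.job_done(): hands the job in; it is judged then, once.
The state is a dict: "time": time; "joint_pos": joint angles; "joint_vel": joint speeds; "joint_efforts": joint torques, N m; "tool_pos": TCP position; "tool_rot": TCP orientation; "contact_force": force on the tool from outside, world axes, zero at the start; "ft_torque": the same for the moment, N m; "gripper_width": opening from 0.0 (shut) to 1.0 (fully open); "grasp_force": force on a finger pad.
Only numpy, scipy, OpenCV 4.12 (cv2) and the standard library are available. Lean on these libraries where they do the work, as an engineer would, in place of code of your own. Each camera call takes 0.05 s, during which the arm holds its last target. There are 200 camera calls.

### The job

Loosen the clamp knob on the card stand's sliding carriage by about a fifth of a turn anticlockwise (seen from above), then, with the clip still short of the menu card, squeeze the two tails of the spring clip until its jaws gape about 3 cm. Keeping it squeezed, slide the carriage until the card's upright edge stands about 2 cm inside the open jaws, one jaw on each side and neither touching it, without pushing the card or shifting the cups, bottle, jar and coffee pods. Finish holding the clip open like that, so that an insert can be slipped in: do not let go.

Things in the scene. Friction and masses are not known exactly. Their poses are not given: they have to be found in the camera images.
- rail: Fixed card stand: dark board 100 x 260 x 10 mm with an aluminium rail 36 mm wide, top at 25 mm. Origin on the counter, on the rail's centre line, straight below the clip's pivot when joint carriage is 0. Its y runs along the rail towards the menu card (rail from y = -170 to +90 mm), z up, x across the rail. Place and yaw vary from start to start; it does not move.
- carriage (a joint): Slide of the carriage along the rail's +y, 0 to 0.115 m. Grey block 50 mm wide, top at 42 mm, from 150 mm behind to 15 mm ahead of the clip's pivot. The pivot post (12 mm thick, 120 mm high) is on the centre line at rail y = this value; the knob's axis 125 mm behind it. Clamped, a toe of the knob sits between teeth on the rail and it has only 4 mm of play; free it slides with 1 to 2 N.
- knob (a joint): Angle of the black clamp knob about the vertical, 0 to 1.6 rad, growing anticlockwise seen from above (loosening). Starts tight, 0 to 0.25; a fifth of a turn brings it to about 1.25; the carriage is free above about 0.8. Takes about 0.12 N m to turn and stays where it is left.
- knob_grip (a point): On the knob's axis, 104 mm above the counter. The grip is an upright bar 12 mm thick, 40 mm long, 82 to 113 mm above the counter, on a 34 mm disc (grip with the TCP at 106 mm to keep the fingertips off the disc). At knob value 0 the bar lies along the rail's y and is pinched along the rail's x; it turns with the knob.
- lever_near: Lever of the steel spring clip (a clothes peg with an upright pivot) on the rail's -x side. Origin on the pivot axis, 95 mm up. Plates 3 mm thick, 77 to 113 mm above the counter: jaw 50 mm long towards the card, tail reaching 46 mm the other way. Shut, tail ends are 50 mm apart and the jaw tips meet. Squeezing the tails along the rail's x opens the jaws; let go, it springs shut.
- lever_far: The other lever, on the rail's +x side, mirror image of lever_near. Each has its own spring and turns 0 to 0.4 rad (tail ends then 15 mm apart, tips about 40 mm): about 3 N on a tail starts it, 9 N holds it fully open. Squeeze centred on the rail's line so that both open alike.
- tail_near (a point): On lever_near's tail, 38 mm behind the pivot (away from the card), 95 mm above the counter; a good place to squeeze. 23 mm from the rail's centre line when shut, about 6 mm when fully open.
- tail_far (a point): The same point on lever_far.
- tip_near (a point): Inner face of the tip of lever_near's jaw, 50 mm ahead of the pivot when shut (about 45 mm when wide open), 95 mm above the counter.
- tip_far (a point): The same point on lever_far. The gape is the distance between tip_near and tip_far.
- card: The menu card: a stiff pale card 4 mm thick, 148 mm long (its y axis), from 19 to 124 mm above the counter, standing in a dark wooden foot 60 x 80 x 20 mm; 450 g, loose, not fastened. Origin under the middle of the card on the counter; it stands beyond the end of the rail nearly in line with it, its flat faces towards its own +x and -x.
- card_edge (a point): Middle of the card's upright edge that faces the clip, 74 mm towards the card's own -y, 95 mm above the counter.
- cup_a: White cup, 72 mm wide, 62 mm high, handle on its +y side; origin under its centre. Leave it.
- cup_b: A second cup like cup_a. Leave it.
- bottle: Glass water bottle 60 mm wide, 190 mm high; origin under its centre. Leave it.
- jar: Sugar jar 64 mm wide, 75 mm high; origin under its centre. Leave it.
- pod_a: Coffee pod 42 mm wide, 27 mm high; origin under its centre. Leave it.
- pod_b: A second coffee pod. Leave it.
There are look-alikes about, which are no part of the job. What is shaped like the card but pink or yellow is not meant.

How it is judged:
On the way, in this order (a step that is already met when the one before it is completed fails the run):
1. the clamp knob is loosened to at least 0.9 rad (value of joint knob above 0.9 rad), for 0.2 s.
2. the fingers squeeze both tails and the jaws gape more than 22 mm while both tips are still short of the card's edge (distance between tip_near and tip_far above 0.022 m and contact force between the fingers and lever_near above 1 N and contact force between the fingers and lever_far above 1 N and y of each of tip_near, tip_far in the frame of card_edge below 0 m), for 0.2 s.
At the end, for the whole second after the job is handed in: Through the last second: fingers press both tails (over 1 N), gape over 22 mm, both tips 10 to 33 mm past the card's edge, one each side, 4 mm or more off its middle plane, not touching it; carriage still, knob over 0.8 rad, card upright and within 8 mm of its start (distance between tip_near and tip_far above 0.022 m and contact force between the fingers and lever_near above 1 N and contact force between the fingers and lever_far above 1 N and y of tip_near in the frame of card_edge between 0.01 and 0.033 m and y of tip_far in the frame of card_edge between 0.01 and 0.033 m and x of tip_near in the frame of card_edge below -0.004 m and x of tip_far in the frame of card_edge above 0.004 m and contact force between each of lever_near, lever_far and card below 0.2 N and value of joint knob above 0.8 rad and velocity of joint carriage between -0.01 and 0.01 m/s and distance of card from where it was at the start of the episode below 0.008 m and angle between card's own z axis and vertical below 0.05 rad); the arm keeps its last pose, push and grip.
It fails at once if the menu card is pushed (8 mm) or tipped (distance of card from where it was at the start of the episode above 0.008 m or angle between card's own z axis and vertical above 0.15 rad).
It fails at once if a cup, the bottle, the jar or a coffee pod is shifted by more than 15 mm (distance of any of cup_a, cup_b, bottle, jar, pod_a, pod_b from where it was at the start of the episode above 0.015 m).
It also fails if it takes over 48 s, if anything falls off the work surface, if the arm or the gripper's body presses on something with over 40 N, if the wrist force passes 120 N, or if a joint passes its speed limit or range.

## Working session

There is one attempt and no reset: what is moved stays moved. The work goes in short steps, Python scripts to look and compute and a tool call to move; the robot and the scene stay as the last step left them, time stands still between calls to the robot, and variables do not carry over. Pictures are saved under pics/ and viewed, at most 10 in all, crops included, and the job is handed in when it is done.

Besides the shell and the picture viewer there is one more tool, called after ">>>" as name(argument=value, ...), one argument or row to a line, values as JSON. move_arm: Moves the arm, as the interface text tells. Its arguments: {"type":"object","properties":{"rows":{"type":"array","items":{"type":"array","items":{"type":"number"}}}},"required":["rows"]}

```bash
mkdir -p pics; cat > h.py <<'E'
import numpy as np, cv2
from plant import manip
def grab(n):
    f=manip.grab_frame(n); return {k:np.array(v) for k,v in f.items()}
def ray(f,px):
    K=f['mtx']; d=np.linalg.inv(K)@np.array([px[0],px[1],1.]); R=f['R']
    return -R.T@f['t'], R.T@d
def onz(f,px,z):
    o,d=ray(f,px); return o+d*(z-o[2])/d[2]
def tri(fs,ps):
    A=np.zeros((3,3));b=np.zeros(3)
    for f,p in zip(fs,ps):
        o,d=ray(f,p); d/=np.linalg.norm(d); M=np.eye(3)-np.outer(d,d); A+=M;b+=M@o
    return np.linalg.solve(A,b)
def proj(f,X):
    c=f['R']@np.array(X)+f['t']; p=f['mtx']@c; return p[:2]/p[2]
E
python3 - <<'E'
from h import *
import pickle
fs={n:grab(n) for n in("scene","side")}
pickle.dump(fs,open('f0.pkl','wb'))
for n,f in fs.items():
    cv2.imwrite(f'pics/{n}0.png',cv2.resize(f['img'],(800,600),interpolation=cv2.INTER_CUBIC)); print(n,f['mtx'].round(1).tolist(),(-f['R'].T@f['t']).round(3),f['R'][2].round(2))
print(manip.state())
E
```

```text
scene [[431.2, 0.0, 285.9], [0.0, 431.2, 208.8], [0.0, 0.0, 1.0]] [0.817 0.57  0.678] [-0.33 -0.6  -0.73]
side [[390.7, 0.0, 277.2], [0.0, 390.7, 210.1], [0.0, 0.0, 1.0]] [ 0.376 -0.494  0.613] [ 0.25  0.72 -0.64]
{'time': 0.1, 'joint_pos': array([-1.46700634e+00,  5.32834953e-02,  1.61413353e+00, -6.25681060e-06,
        1.47603491e+00, -1.18999566e-01]), 'joint_vel': array([-5.42441756e-04, -2.38717259e-03, -2.22535347e-03, -1.81988916e-03,
        1.63198885e-05,  5.55119667e-05]), 'joint_efforts': array([ 1.14647355e-03, -3.94905102e+01, -3.71360850e+01, -1.37909123e-05,
        3.98686665e-03, -8.08191658e-06]), 'tool_pos': array([ 0.13803834, -0.60902363,  0.24890434]), 'tool_rot': array([-9.29635493e-04,  9.93801552e-01,  1.11164791e-01,  3.95563396e-06]), 'contact_force': array([-0.32544311,  0.20085396, -0.10192711]), 'ft_torque': array([ 0.02079516, -0.01807826,  0.02882439]), 'grasp_force': 0.0, 'gripper_width': 0.9998656169526621}
```

View pics/scene0.png

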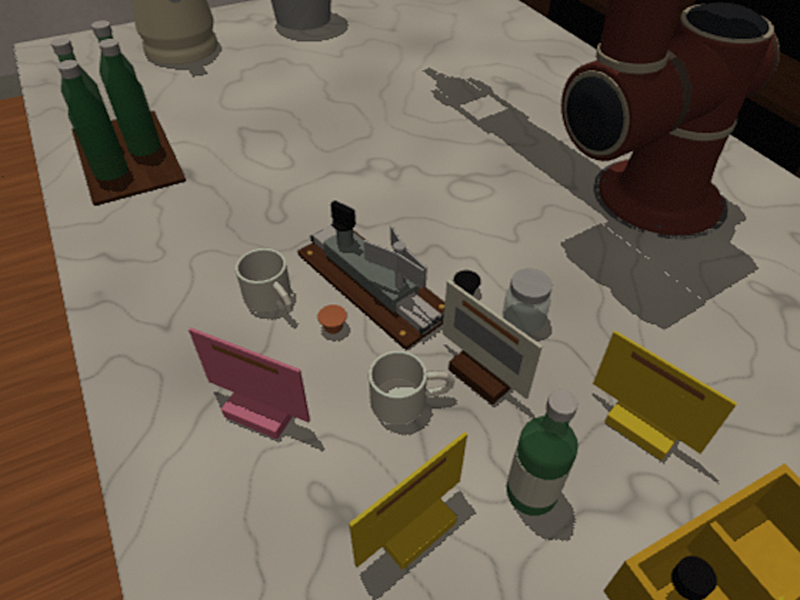

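View pics/side0.png

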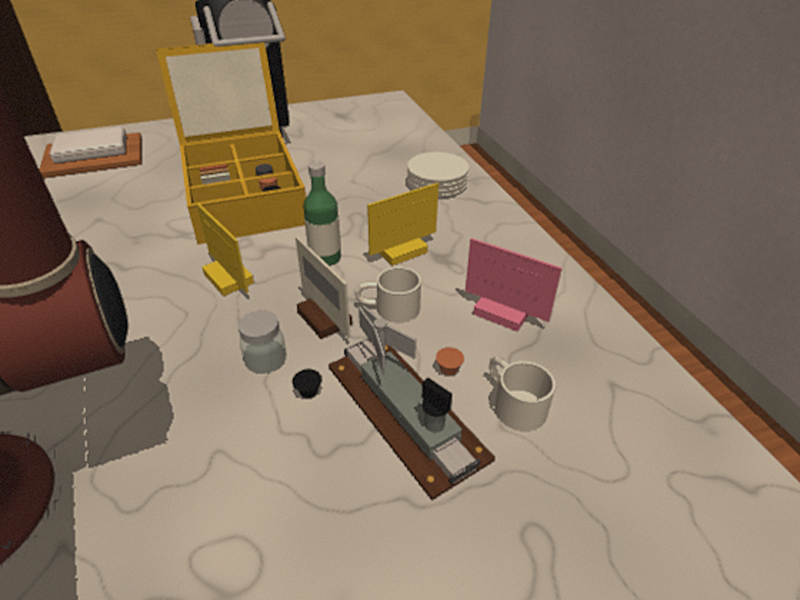

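Scene view (800x600): the stand is around (375,285), with the knob at (343,215) and the pale card at (490,335). The look-alikes are pink (250,380) and yellow (410,510) and (665,395), so the pale one on the dark foot is the card. In the side view the knob is at (435,395), the clip at (385,335) and the card at (325,285). Next is one enlarged crop of both views.

```bash
python3 - <<'E'
from h import *
import pickle
fs=pickle.load(open('f0.pkl','rb'))
a=fs['scene']['img'][135:290,200:385]; b=fs['side']['img'][160:350,200:360]
print(a.shape,b.shape)
A=cv2.resize(a,None,fx=2.4,fy=2.4*1.0,interpolation=cv2.INTER_CUBIC);B=cv2.resize(b,None,fx=2.2,fy=2.2,interpolation=cv2.INTER_CUBIC)
H=max(A.shape[0],B.shape[0]);c=np.zeros((H,A.shape[1]+B.shape[1],3),np.uint8);c[:A.shape[0],:A.shape[1]]=A;c[:B.shape[0],A.shape[1]:]=B
c=np.clip(c*1.5,0,255).astype(np.uint8);print(c.shape,A.shape);cv2.imwrite('pics/crop1.png',c)
# board corners via brown mask on side; brass dots
for n,f in fs.items():
    hsv=cv2.cvtColor(f['img'],cv2.COLOR_BGR2HSV)
    m=((hsv[...,0]<14)&(hsv[...,1]>110)&(hsv[...,2]<120)&(hsv[...,2]>20)).astype(np.uint8)
    k,l,s,ce=cv2.connectedComponentsWithStats(m)
    for i in range(1,k):
        if s[i,4]>60: print(n,s[i],ce[i].round(0),onz(f,ce[i],.01).round(3))
    m=((hsv[...,0]>13)&(hsv[...,0]<30)&(hsv[...,1]>110)&(hsv[...,2]>90)).astype(np.uint8)
    k,l,s,ce=cv2.connectedComponentsWithStats(m)
    for i in range(1,k):
        if 3<s[i,4]<60: print('brass',n,s[i],ce[i].round(1),onz(f,ce[i],.01).round(4))
E
```

```text
(155, 185, 3) (190, 160, 3)
(418, 796, 3) (372, 444, 3)
scene [366   0  19  11 105] [377.   3.] [-0.284 -0.761  0.01 ]
scene [ 407    0  153   93 6432] [490.  43.] [-0.434 -0.332  0.01 ]
scene [ 394   41  116  124 6733] [461. 111.] [-0.067 -0.077  0.01 ]
scene [    0    67    86   353 17970] [ 29. 284.] [ 1.019 -0.022  0.01 ]
scene [  51   78   79   65 1570] [ 95. 119.] [ 0.815 -0.48   0.01 ]
scene [ 209  170   94   75 1252] [253. 208.] [ 0.582 -0.009  0.01 ]
scene [293 201  18  18 137] [301. 209.] [0.493 0.04  0.01 ]
scene [324 211  39  30 134] [343. 225.] [0.438 0.12  0.01 ]
scene [226 225  15   9  63] [233. 230.] [0.643 0.028 0.01 ]
scene [148 240  46  19  95] [169. 250.] [0.773 0.019 0.01 ]
scene [315 246  42  37 643] [335. 264.] [0.505 0.193 0.01 ]
scene [442 247  51  33 166] [468. 263.] [0.279 0.308 0.01 ]
scene [264 321  48  39  88] [287. 341.] [0.658 0.288 0.01 ]
brass scene [215 175   4   3   9] [216.4 176.3] [ 0.6148 -0.1343  0.01  ]
brass scene [307 213   4   3  12] [308.5 214. ] [0.4862 0.0605 0.01  ]
brass scene [280 231   4   4  13] [281.4 232.6] [0.5598 0.0795 0.01  ]

[... 165 characters left out ...]
571] [453. 215.] [1.002 0.029 0.01 ]
side [   0  168   87  106 4902] [ 37. 233.] [0.081 0.285 0.01 ]
side [208 209  29  28 377] [221. 222.] [0.478 0.184 0.01 ]
side [270 242  26  28  86] [283. 254.] [0.578 0.042 0.01 ]
side [ 230  249   90  100 1743] [274. 301.] [ 0.521 -0.064  0.01 ]
side [313 288  33  50 324] [331. 312.] [ 0.612 -0.123  0.01 ]
side [   0  304   38   91 2048] [ 15. 343.] [ 0.076 -0.004  0.01 ]
brass side [270 241   2   4   6] [270.3 242.8] [0.5637 0.0833 0.01  ]
brass side [237 256   4   4  14] [238.5 257.3] [0.487  0.0646 0.01  ]
brass side [332 312   6   5  21] [334.6 314.2] [ 0.6159 -0.1295  0.01  ]
brass side [299 333   5   5  22] [300.9 334.9] [ 0.5421 -0.1487  0.01  ]
```

View pics/crop1.png

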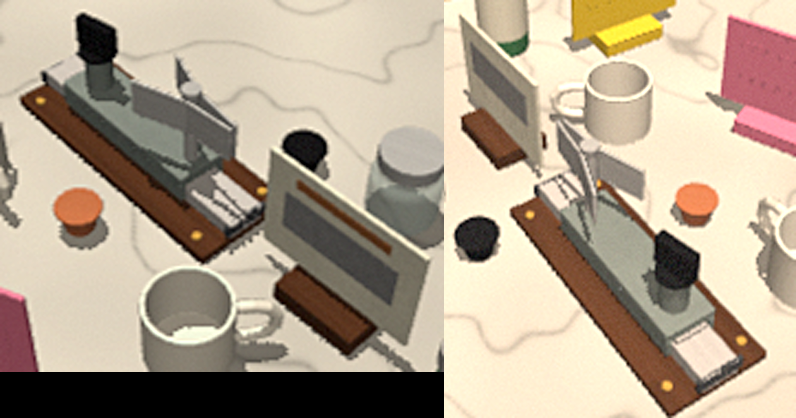

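The stand, knob, clip and pale card are clear. Scene crop pixels: post top (192,90), card corners (270,150) and (433,252). Side crop pixels: post top (592,146), card corners (537,85) and (461,15). I'll triangulate these.

```bash
cat > rail.py <<'E'
import numpy as np
u=np.array([-.054,.214]);u/=np.linalg.norm(u);ux=np.array([u[1],-u[0]]);O=np.array([.551,-.035])+.04*u
def R(p): d=np.array(p)[:2]-O; return (np.array([d@ux,d@u])*1000).round(1)
def W(x,y): return O+ux*x+u*y
E
python3 - <<'E'
from h import *
from rail import *
import pickle
fs=pickle.load(open('f0.pkl','rb'));F=[fs['scene'],fs['side']]
S=lambda x,y:(x/2.4+200-.3,y/2.4+135-.3)
D=lambda x,y:((x-444)/2.2+200-.3,y/2.2+160-.3)
print(O,np.degrees(np.arctan2(-u[0],u[1])))
for n,a,b in [('post',S(192,86),D(591,143)),('cardTop',S(269,149),D(537,84)),('cardBot',S(265,232),D(541,166)),('farTop',S(433,251),D(461,15))]:
    X=tri(F,[a,b]); print(n,X.round(4),R(X),[ (proj(f,X)-p).round(1) for f,p in zip(F,(a,b))])
for f,c in zip(F,((240,155),(305,275))):
    g=f['img'].max(2); m=(g<40).astype(np.uint8); 
    k,l,s,ce=cv2.connectedComponentsWithStats(m)
    i=min(range(1,k),key=lambda i:np.hypot(*(ce[i]-c))+(s[i,4]<60)*1e3)
    ys,xs=np.where(l==i); print(s[i],ce[i], 'rail',R(onz(f,ce[i],.098)))
    cn=max(cv2.findContours((l==i).astype(np.uint8),0,2)[0],key=cv2.contourArea)
    for p in cv2.approxPolyDP(cn,1.5,True)[:,0]: print(p,R(onz(f,p,.113)),R(onz(f,p,.082)))
# pale card fit: bright low-sat edges not needed
E
```

```text
[0.54121331 0.00378428] 14.162168055312756
post [0.5363 0.0237 0.1227] [ 0.1 20.5] [array([-0.5,  0.1]), array([-0.5, -0.1])]
cardTop [0.5157 0.114  0.124 ] [  2.3 113.1] [array([ 0.5, -0.1]), array([0.5, 0.1])]
cardBot [0.5127 0.1121 0.023 ] [ -1.2 112. ] [array([ 0.1, -0. ]), array([0.1, 0. ])]
farTop [0.4693 0.2504 0.1252] [ -9.4 256.7] [array([-1.7,  0.5]), array([-1.2, -0.4])]
[232 141  17  30 289] [239.73356401 152.71626298] rail [  7.6 -95.5]
[233 141] [   5.3 -119.7] [ -16.8 -152.7]
[234 153] [ 27.2 -87.4] [   6.4 -118.7]
[232 157] [ 37.7 -80.1] [  17.5 -111. ]
[236 160] [ 37.3 -67.6] [ 17.  -97.7]
[236 165] [ 46.4 -55.7] [ 26.7 -85.1]
[237 161] [ 37.6 -63.9] [ 17.4 -93.8]
[245 161] [ 25.7 -53.5] [  4.8 -82.8]
[246 170] [ 40.7 -31.3] [ 20.6 -59.4]
[247 147] [ -4.5 -85.2] [ -27.1 -116.3]
[296 265  20  27 399] [304.45112782 279.        ] rail [  -4.3 -107.9]
[299 265] [ -1.9 -87.9] [ 15.4 -65.9]
[296 267] [ -8.8 -88.7] [  8.1 -66.9]
[296 286] [ -32.5 -121.9] [ -17. -102.]
[304 291] [ -27.7 -137.1] [ -11.9 -118.2]
[310 290] [ -18.5 -140.7] [  -2.2 -122.1]
[314 287] [  -9.4 -139.5] [   7.5 -120.7]
[315 275] [   7.3 -120.4] [  25.2 -100.5]
```

Checks against the description:
- **Post:** top height 122.7 mm (spec 120), on the centre line at rail y ≈ 20 mm.
- **Knob:** axis at rail y ≈ -104 mm, bar angle ≈ 0.2 rad.
- **Card edge:** rail y ≈ 113 mm, x ≈ 1 mm, heights 23 and 124 mm (spec 19 and 124).

I'll travel above the knob now.

>>> move_arm(
  rows=[
    [2.66,-2.03,0,0,0,0,1],
    [2.66,-2.03,0,0,0,0,1],
    [2.66,-2.03,0,0,0,0,1],
    [2.66,-2.03,0,0,0,0,1],
    [2.66,-2.03,0,0,0,0,1],
    [2.66,-2.03,0,0,0,0,1],
    [2.66,-2.03,0,0,0,0,1],
    [2.66,-2.03,0,0,0,0,1],
    [2.66,-2.03,0,0,0,0,1],
    [2.66,-2.03,0,0,0,0,1],
    [2.66,-2.03,0,0,0,0,1],
    [2.66,-2.03,0,0,0,0,1],
    [2.66,-2.03,0,0,0,0,1],
    [2.66,-2.03,0,0,0,0,1],
    [2.66,-2.03,0,0,0,0,1],
    [2.66,-2.03,0,0,0,0,1],
    [2.66,-2.03,0,0,0,0,1],
    [2.66,-2.03,0,0,0,0,1],
    [2.66,-2.03,0,0,0,0,1],
    [2.66,-2.03,0,0,0,0,1],
  ],
)

```text
time: 1.77
tool_pos: [0.5678, -0.0944, 0.2494]
tool_rot: [-0.0, 0.994, 0.111, -0.0]
contact_force: [-0.2, -0.5, -0.4]
gripper_width: 1.0
grasp_force: 0.0
```

>>> move_arm(
  rows=[
    [0,0,0,0,0,-6.9,1],
    [0,0,0,0,0,-6.9,1],
    [0,0,0,0,0,-6.9,1],
    [0,0,0,0,0,-6.9,1],
    [0,0,0,0,0,-6.9,1],
    [0,0,0,0,0,-6.9,1],
    [0,0,0,0,0,-6.9,1],
    [0,0,0,0,0,-6.9,1],
    [0,0,0,0,0,-6.9,1],
    [0,0,0,0,0,-6.9,1],
    [0,0,0,0,0,-6.9,1],
    [0,0,0,0,0,-6.9,1],
    [0,0,0,0,0,-6.9,1],
    [0,0,0,0,0,-6.9,1],
    [0,0,0,0,0,-6.9,1],
    [0,0,0,0,0,0,1],
    [0,0,0,0,0,0,1],
  ],
)

```text
time: 3.18
tool_pos: [0.567, -0.0959, 0.2495]
tool_rot: [-0.0, 0.529, 0.848, -0.0]
contact_force: [0.1, 0.1, -0.8]
gripper_width: 0.996
grasp_force: 0.0
```

```bash
cat >> h.py <<'E'
def wproj(f,X):
    c=f['R']@np.array(X)+f['t']; r=np.hypot(c[0],c[1]); th=np.arctan2(r,c[2]); 
    return f['mtx'][:2,2]+f['mtx'][0,0]*th*c[:2]/r
def wray(f,px):
    v=(np.array(px)-f['mtx'][:2,2])/f['mtx'][0,0]; th=np.linalg.norm(v); d=np.r_[np.sin(th)*v/th,np.cos(th)]
    return -f['R'].T@f['t'], f['R'].T@d
def wonz(f,px,z):
    o,d=wray(f,px); return o+d*(z-o[2])/d[2]
E
python3 - <<'E'
from h import *
from rail import *
import pickle
f=grab('wrist'); pickle.dump(f,open('w1.pkl','wb'))
print((-f['R'].T@f['t']).round(3),f['R'][2].round(2),f['mtx'].round(0).tolist())
im=f['img'].copy()
for X in [(*W(0,-.1045),.113),(*W(0,.0205),.12),(*W(0,.113),.095)]:
    p=wproj(f,X);print(p);cv2.circle(im,tuple(int(v) for v in p),2,(0,0,255),1)
cv2.imwrite('pics/w1.png',np.clip(cv2.resize(im,(800,600),interpolation=cv2.INTER_CUBIC)*1.4,0,255).astype(np.uint8))
E
```

```text
[ 0.536 -0.033  0.374] [ 0.12 -0.25 -0.96] [[325.0, 0.0, 277.0], [0.0, 325.0, 212.0], [0.0, 0.0, 1.0]]
[276.26559925 207.80882143]
[309.67432969  57.15291891]
[327.20070239 -29.76749745]
```

View pics/w1.png

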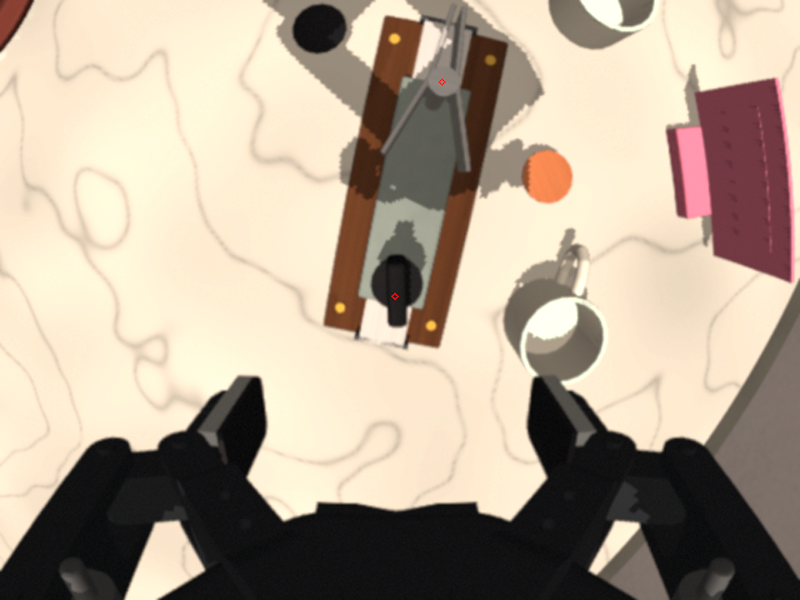

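The wrist view shows the knob bar at (397,292), lined up with the fingers. The post at (443,81) is on the predicted marks. I'll descend to 106 mm and grip.

>>> move_arm(
  rows=[
    [0,0,2.87,0,0,0,1],
    [0,0,2.87,0,0,0,1],
    [0,0,2.87,0,0,0,0.5],
    [0,0,2.87,0,0,0,0.2],
    [0,0,2.87,0,0,0,0],
    [0,0,0,0,0,0,-0.3],
    [0,0,0,0,0,0,-0.5],
    [0,0,0,0,0,0,-0.6],
    [0,0,0,0,0,0,-1],
    [0,0,0,0,0,0,-1],
    [0,0,0,0,0,0,-1],
    [0,0,0,0,0,0,-1],
    [0,0,0,0,0,0,-1],
  ],
)

```text
time: 4.32
tool_pos: [0.5676, -0.0968, 0.109]
tool_rot: [0.001, 0.528, 0.849, -0.001]
contact_force: [-5.3, -2.3, 1.6]
gripper_width: 0.126
grasp_force: 59.2
```

>>> move_arm(
  rows=[
    [0,0,0,0,0,-6,-1],
    [0,0,0,0,0,-6,-1],
    [0,0,0,0,0,-6,-1],
    [0,0,0,0,0,-6,-1],
    [0,0,0,0,0,-6,-1],
    [0,0,0,0,0,-6,-1],
    [0,0,0,0,0,-6,-1],
    [0,0,0,0,0,-6,-1],
    [0,0,0,0,0,-6,-1],
    [0,0,0,0,0,-6,-1],
    [0,0,0,0,0,0,-1],
    [0,0,0,0,0,0,-1],
    [0,0,0,0,0,0,-1],
  ],
)

```text
time: 5.4
tool_pos: [0.5678, -0.0965, 0.1089]
tool_rot: [0.001, 0.034, 0.999, -0.001]
contact_force: [-5.9, -0.2, 6.7]
gripper_width: 0.126
grasp_force: 59.7
```

>>> move_arm(
  rows=[
    [0,0,0,0,0,0,-0.4],
    [0,0,0,0,0,0,-0.3],
    [0,0,0,0,0,0,-0.1],
    [0,0,0,0,0,0,-0.1],
    [0,0,-2,0,0,0,-0.1],
    [0,0,-3,0,0,0,-0.1],
    [0,0,-3,0,0,0,0.2],
    [0,0,-3,0,0,0,0.5],
    [0,0,0,0,0,0,0.5],
    [0,0,0,0,0,0,0.5],
  ],
)

```text
time: 6.23
tool_pos: [0.5688, -0.0964, 0.2195]
tool_rot: [0.003, 0.033, 0.999, -0.001]
contact_force: [-0.2, 0.3, 0.3]
gripper_width: 0.749
grasp_force: 0.0
```

```bash
python3 - <<'E'
from h import *
from rail import *
import pickle
s=manip.state();print(s['tool_pos'].round(4),s['tool_rot'].round(4),s['contact_force'].round(1))
f=grab('wrist');g=grab('side')
pickle.dump((f,g),open('w2.pkl','wb'))
a=cv2.resize(f['img'],(533,400),interpolation=cv2.INTER_AREA);b=cv2.resize(g['img'][160:360,200:360],None,fx=1.66,fy=2,interpolation=cv2.INTER_CUBIC)
c=np.hstack([a,b]);cv2.imwrite('pics/w2.png',np.clip(c*1.5,0,255).astype(np.uint8));print(c.shape)
E
```

```text
[ 0.5688 -0.0964  0.2195] [ 2.900e-03  3.280e-02  9.995e-01 -7.000e-04] [-0.2  0.3  0.3]
(400, 799, 3)
```

View pics/w2.png

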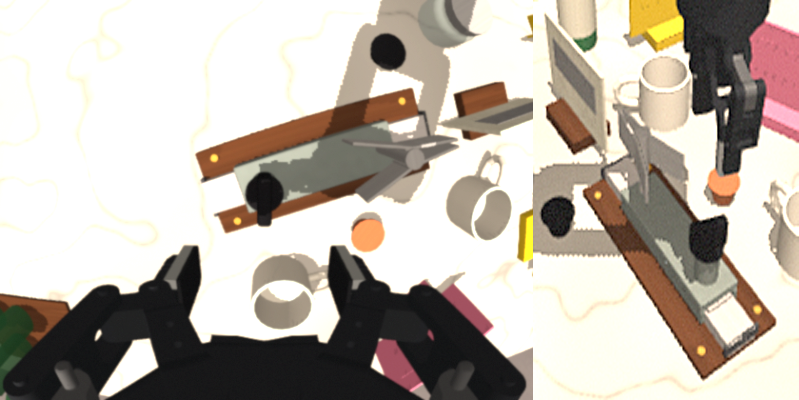

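Both views show the knob bar turned about 75° from the rail. The clip is shut, with its post at wrist (415,157), and nothing has been disturbed. I'll turn back to the rail's direction and move over the tails.

>>> move_arm(
  rows=[
    [0,0,0,0,0,6.6,0.5],
    [0,0,0,0,0,6.6,0.5],
    [0,0,0,0,0,6.6,0.5],
    [0,0,0,0,0,6.6,0.5],
    [0,0,0,0,0,6.6,0.5],
    [0,0,0,0,0,6.6,0.5],
    [0,0,0,0,0,6.6,0.7],
    [0,0,0,0,0,6.6,0.9],
    [0,0,0,0,0,6.6,1],
    [0,0,0,0,0,6.6,1],
    [0,0,0,0,0,6.6,1],
    [2.2,-0.05,0,0,0,0,1],
    [2.2,-0.05,0,0,0,0,1],
    [2.2,-0.05,0,0,0,0,1],
    [2,-0.05,0,0,0,0,1],
    [0,0,0,0,0,0,1],
    [0,0,0,0,0,0,1],
  ],
)

```text
time: 7.75
tool_pos: [0.544, -0.0122, 0.2145]
tool_rot: [-0.001, 0.617, 0.787, -0.001]
contact_force: [0.2, -0.3, 1.0]
gripper_width: 1.001
grasp_force: 0.0
```

```bash
python3 - <<'E'
from h import *
from rail import *
import pickle
s=manip.state();print(s['tool_pos'].round(4),s['tool_rot'].round(4),R(s['tool_pos']),'yaw y',np.degrees(2*np.arctan2(s['tool_rot'][2],s['tool_rot'][1]))-90)
f=grab('wrist');pickle.dump(f,open('w3.pkl','wb'))
im=f['img'].copy()
for X in [(*W(0,-.1045),.113),(*W(0,.0205),.12),(*W(0,.113),.124),(*W(-.023,-.0175),.113),(*W(.023,-.0175),.113),(*W(0,-.0175),.113)]:
    p=wproj(f,X);print(p.round(1));cv2.circle(im,tuple(int(round(v)) for v in p),1,(0,0,255),-1)
cv2.imwrite('pics/w3.png',np.clip(cv2.resize(im[:300],(800,429),interpolation=cv2.INTER_CUBIC)*1.4,0,255).astype(np.uint8))
E
```

```text
[ 0.544  -0.0122  0.2145] [-0.0013  0.6174  0.7867 -0.0009] [ -1.2 -16.2] yaw y 13.753420793810236
[279.9 319.9]
[279.1 170.1]
[278.   33.7]
[247.9 220.7]
[310.8 220.2]
[279.4 220.5]
```

View pics/w3.png

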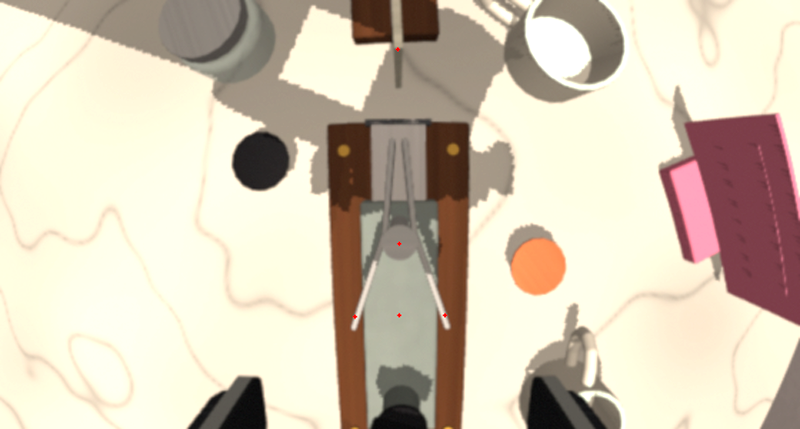

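Wrist view: the post at (400,241), the tail ends (354,328) and (447,328), and the card edge (397,49) to (399,87) all lie on the predicted marks. The clip centre is about 0.7 mm to +x. I'll descend around the tails.

>>> move_arm(
  rows=[
    [0,0.19,2,0,0,-0.4,1],
    [0,0,2.5,0,0,0,1],
    [0,0,2.5,0,0,0,1],
    [0,0,2.5,0,0,0,1],
    [0,0,1.6,0,0,0,1],
    [0,0,0.8,0,0,0,1],
    [0,0,0,0,0,0,0.6],
    [0,0,0,0,0,0,0.45],
    [0,0,0,0,0,0,0.45],
  ],
)

```text
time: 8.55
tool_pos: [0.5479, -0.013, 0.0989]
tool_rot: [0.001, 0.615, 0.788, 0.001]
contact_force: [-0.1, -0.3, -0.0]
gripper_width: 0.728
grasp_force: 0.0
```

```bash
python3 - <<'E'
from h import *
from rail import *
s=manip.state();print(s['tool_pos'].round(4),R(s['tool_pos']),s['contact_force'].round(1),s['gripper_width'])
E
```

```text
[ 0.5479 -0.013   0.0989] [  2.4 -17.9] [-0.1 -0.3 -0. ] 0.7279577891873253
```

>>> move_arm(
  rows=[
    [0.1,-0.17,0.3,0,0,0,0.45],
    [0,0,0,0,0,0,0.4],
    [0,0,0,0,0,0,0.35],
    [0,0,0,0,0,0,0.35],
  ],
)

```text
time: 8.88
tool_pos: [0.5452, -0.0119, 0.0951]
tool_rot: [0.0, 0.615, 0.788, 0.0]
contact_force: [0.2, 0.6, 0.1]
gripper_width: 0.674
grasp_force: 0.0
```

```bash
python3 - <<'E'
from h import *
from rail import *
s=manip.state();print(s['tool_pos'].round(4),R(s['tool_pos']),s['contact_force'].round(1),s['gripper_width'])
E
```

```text
[ 0.5452 -0.0119  0.0951] [ -0.  -16.2] [0.2 0.6 0.1] 0.6738879992626258
```

>>> move_arm(
  rows=[
    [0,0.06,0,0,0,0,0.2],
    [0,0,0,0,0,0,0.1],
    [0,0,0,0,0,0,0],
    [0,0,0,0,0,0,-0.1],
    [0,0,0,0,0,0,-0.2],
    [0,0,0,0,0,0,-0.3],
    [0,0,0,0,0,0,-0.35],
    [0,0,0,0,0,0,-0.4],
    [0,0,0,0,0,0,-0.42],
    [0,0,0,0,0,0,-0.42],
    [0,0,0,0,0,0,-0.42],
    [0,0,0,0,0,0,-0.42],
  ],
)

```text
time: 9.88
tool_pos: [0.5472, -0.0122, 0.0966]
tool_rot: [0.002, 0.615, 0.788, 0.001]
contact_force: [0.4, -0.8, 7.1]
gripper_width: 0.295
grasp_force: 5.8
```

```bash
python3 - <<'E'
from h import *
from rail import *
import pickle
s=manip.state();F=s['contact_force'];print(s['tool_pos'].round(4),R(s['tool_pos']),F.round(1),'rail F',(F[:2]@ux).round(1),(F[:2]@u).round(1),s['gripper_width'],s['grasp_force'])
f=grab('wrist');pickle.dump(f,open('w4.pkl','wb'));g=grab('scene');pickle.dump(g,open('s4.pkl','wb'))
a=cv2.resize(f['img'][:260,170:390],None,fx=1.8,fy=1.8,interpolation=cv2.INTER_CUBIC)
b=cv2.resize(g['img'][135:291,215:385],None,fx=2.35,fy=3,interpolation=cv2.INTER_CUBIC)
b=np.vstack([b,np.zeros((max(0,len(a)-len(b)),b.shape[1],3),np.uint8)])[:len(a)]
c=np.hstack([a,b]);print(c.shape,a.shape);cv2.imwrite('pics/w4.png',np.clip(c*1.4,0,255).astype(np.uint8))
E
```

```text
[ 0.5472 -0.0122  0.0966] [  1.9 -17. ] [ 0.4 -0.8  7.1] rail F 0.2 -0.9 0.2952191500586826 5.834480869816616
(468, 796, 3) (468, 396, 3)
```

View pics/w4.png

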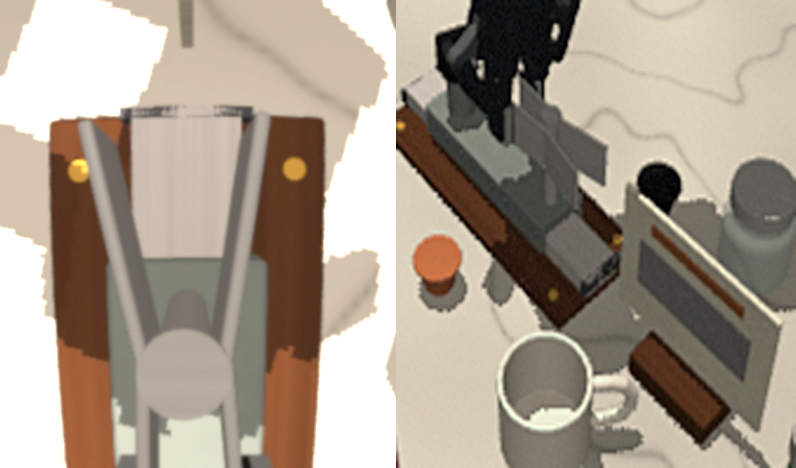

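The jaws gape about 3 cm, short of the card. The left tip (88,122) is farther from the post (183,370) than the right tip (262,115), so I need to shift about 1.2 mm to -x. Next I'll compute the slide distance from these pixels.

```bash
python3 - <<'E'
from h import *
from rail import *
import pickle
w3=pickle.load(open('w3.pkl','rb'));w4=pickle.load(open('w4.pkl','rb'))
q=lambda x,y:(x/1.8+170-.2,y/1.8-.2)
print('edge bottom w3',R(wonz(w3,(279.0,60.6),.019)),'w4',R(wonz(w4,q(187,47),.019)))
for n,p,z in [('tipL',(88,120),.113),('tipR',(263,113),.113),('post',(183,373),.12),('boardfrontL',(52,122),.01),('boardfrontR',(323,122),.01)]: print(n,R(wonz(w4,q(*p),z)))
E
```

```text
edge bottom w3 [  1.  114.1] w4 [  0.3 113.7]
tipL [-17.3  71.8]
tipR [14.6 72.8]
post [-0.  25.7]
boardfrontL [-48.4  89.8]
boardfrontR [49.1 89.3]
```

>>> move_arm(
  rows=[
    [0,-0.12,0,0,0,0,-0.42],
    [0,0,0,0,0,0,-0.42],
    [0,0,0,0,0,0,-0.42],
    [0,0,0,0,0,0,-0.42],
  ],
)

```text
time: 10.32
tool_pos: [0.5463, -0.0124, 0.0965]
tool_rot: [0.002, 0.615, 0.788, 0.001]
contact_force: [0.4, -0.7, 6.6]
gripper_width: 0.294
grasp_force: 5.9
```

>>> move_arm(
  rows=[
    [0.2,0,0,0,0,0,-0.42],
    [0.4,0,0,0,0,0,-0.42],
    [0.4,0,0,0,0,0,-0.42],
    [0.4,0,0,0,0,0,-0.42],
    [0.4,0,0,0,0,0,-0.42],
    [0.4,0,0,0,0,0,-0.42],
    [0.4,0,0,0,0,0,-0.42],
    [0.4,0,0,0,0,0,-0.42],
    [0.2,0,0,0,0,0,-0.42],
    [0,0,0,0,0,0,-0.42],
    [0,0,0,0,0,0,-0.42],
    [0,0,0,0,0,0,-0.42],
  ],
)

```text
time: 11.32
tool_pos: [0.5383, 0.0193, 0.0965]
tool_rot: [0.001, 0.615, 0.788, 0.001]
contact_force: [0.8, 0.5, 7.7]
gripper_width: 0.286
grasp_force: 5.6
```

```bash
python3 - <<'E'
from h import *
from rail import *
import pickle
s=manip.state();F=s['contact_force'];print(s['tool_pos'].round(4),R(s['tool_pos']),F.round(1),'rail F',(F[:2]@ux).round(1),(F[:2]@u).round(1),s['gripper_width'],s['grasp_force'])
f=grab('wrist');pickle.dump(f,open('w5.pkl','wb'))
cv2.imwrite('pics/w5.png',np.clip(cv2.resize(f['img'][:260,170:390],None,fx=1.8,fy=1.8,interpolation=cv2.INTER_CUBIC)*1.4,0,255).astype(np.uint8))
E
```

```text
[0.5383 0.0193 0.0965] [ 0.9 15.8] [0.8 0.5 7.7] rail F 0.9 0.3 0.286110934072197 5.599941333057359
```

View pics/w5.png

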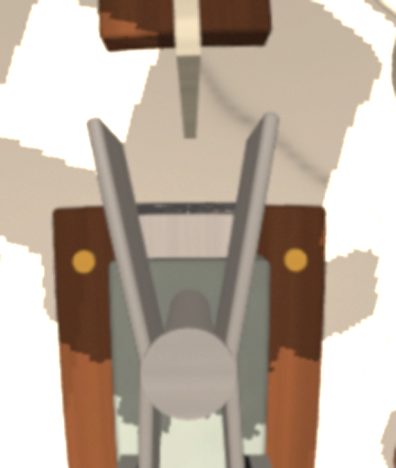

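The post (188,373) has followed. The jaws are open, with tips at (95,121) and (270,116), and the card edge runs from (187,56) at the top to (190,138) at the bottom, between them.

```bash
python3 - <<'E'
from h import *
from rail import *
import pickle
w=pickle.load(open('w5.pkl','rb'))
q=lambda x,y:(x/1.8+170-.2,y/1.8-.2)
for n,p,z in [('tipL',(94,119),.113),('tipR',(270,113),.113),('post',(187,373),.12),('edgebot',(190,138),.019),('edgetop',(187,56),.124),('front',(189,207),.01)]: print(n,R(wonz(w,q(*p),z)))
E
```

```text
tipL [-17.1 104.7]
tipR [ 14.9 105.6]
post [-0.3 58.3]
edgebot [  0.3 113.6]
edgetop [-1.000e-01  1.133e+02]
front [-0.1 89.7]
```

>>> move_arm(
  rows=[
    [0.2,-0.06,0,0,0,0,-0.42],
    [0.35,0,0,0,0,0,-0.42],
    [0.35,0,0,0,0,0,-0.42],
    [0.35,0,0,0,0,0,-0.42],
    [0.35,0,0,0,0,0,-0.42],
    [0.35,0,0,0,0,0,-0.42],
    [0.35,0,0,0,0,0,-0.42],
    [0.3,0,0,0,0,0,-0.42],
    [0.3,0,0,0,0,0,-0.42],
    [0,0,0,0,0,0,-0.42],
    [0,0,0,0,0,0,-0.42],
    [0,0,0,0,0,0,-0.42],
    [0,0,0,0,0,0,-0.42],
    [0,0,0,0,0,0,-0.42],
  ],
)

```text
time: 12.53
tool_pos: [0.5308, 0.0474, 0.0965]
tool_rot: [0.001, 0.615, 0.788, 0.002]
contact_force: [0.5, 1.4, 6.6]
gripper_width: 0.292
grasp_force: 5.6
```

```bash
python3 - <<'E'
from h import *
from rail import *
import pickle
s=manip.state();F=s['contact_force'];print(s['tool_pos'].round(4),R(s['tool_pos']),F.round(1),'rail F',(F[:2]@ux).round(1),(F[:2]@u).round(1),s['gripper_width'],s['grasp_force'])
f=grab('wrist');pickle.dump(f,open('w6.pkl','wb'));g=grab('scene');pickle.dump(g,open('s6.pkl','wb'))
a=cv2.resize(f['img'][:260,170:390],None,fx=1.8,fy=1.8,interpolation=cv2.INTER_CUBIC)
b=cv2.resize(g['img'][135:291,215:385],None,fx=2.35,fy=3,interpolation=cv2.INTER_CUBIC)
cv2.imwrite('pics/w6.png',np.clip(np.hstack([a,b])*1.4,0,255).astype(np.uint8))
E
```

```text
[0.5308 0.0474 0.0965] [ 0.5 44.8] [0.5 1.4 6.6] rail F 0.8 1.3 0.29183423018455956 5.613176960027886
```

View pics/w6.png

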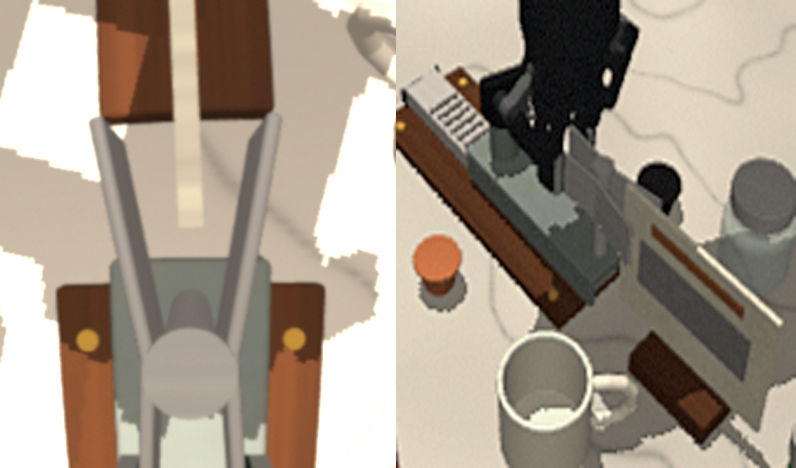

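The card's top edge ends at (190,227), midway between the tips at (97,120) and (274,116). They are about 20 mm past the edge with clear gaps on both sides, and the card and pods sit where they were. Handing in.

```bash
python3 - <<'E'
from h import *
from rail import *
import pickle
w=pickle.load(open('w6.pkl','rb'));q=lambda x,y:(x/1.8+170-.2,y/1.8-.2)
t=[R(wonz(w,q(*p),z)) for p,z in [((97,118),.113),((274,113),.113),((190,227),.124)]]
print(t); d=[a[1]-t[2][1] for a in t[:2]]
print(manip.job_done() if all(14<v<28 for v in d) else 'check')
E
```

```text
[array([-17. , 133.9]), array([ 15.3, 134.7]), array([-1.000e-01,  1.133e+02])]
the job is handed in; nothing more can be done
None
```

The job is handed in at about 12.5 s on the clock: the knob was turned about 60° anticlockwise, and the gripper holds the clip open about 3 cm with the card's edge about 2 cm inside, clear of both jaws; the verdict was not shown.

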